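# Shut the thermometer case and hold it up level

### The job

Hand me the milk thermometer in its case: while the blue case stands on the counter, fold its hinged lid over and press it fully shut, edge to edge, with the thermometer inside; then grip the shut case, lift it until its underside is more than 10 cm above the counter, and keep it there level and steady. Keep the case upright all the way and leave the cup, the jug and the tamper where they stand. Finish while still holding the case in the air: do not put it down or let go.

Things in the scene. Friction and masses are not known exactly. Their poses are not given: they have to be found in the camera images.
- case_center (a point): centre of the shut blue clamshell case, 58 wide x 190 long x 54 mm high (base half 36, lid half 18, walls 3.5), about 0.35 kg, mass centre near here. Loose, stands on the counter, hinge side roughly away from the robot. Point fixed to the base half, 27 mm above its underside. Axes: z up, y along the length, x across the width towards the hinge side
- lid_hinge (a point): middle of the hinge line, fixed to the base half, at x = +32.5, z = +9 mm from case_center; the line runs along the case's y. Grey hinges (7 mm proud, on the +x side) and clips (3 mm proud, on the -x side) sit 62 mm either side of the middle; the middle 80 mm of both long sides is flat and flush when shut
- lid (a joint): angle of the lid half in rad: 0 = shut, rim on rim; 1.57 = upright; at most 2.1 (leaning back). Stiff hinge (friction 0.04 N m): the lid stays at any angle it is left at, does not fall, and must be pushed all the way down. No latch; once shut it stays shut
- lid_edge (a point): middle of the lid's free long edge (rim opposite the hinge), fixed to the lid, 61.5 mm from the hinge line; shut, it lies on the base's front rim, 9 mm above case_center. The lid's outer face is 18 mm from the plane of its rim. Axes turn with the lid and equal the case's when shut
- thermometer: steel milk thermometer with a round dial, 44 x 171 x 9 mm, lying loose in the base half; origin at the centre of its underside, y along its length
- espresso_cup: brown espresso cup with handle, 64 x 87 x 50 mm, standing by; origin at the centre of its underside; leave alone
- milk_jug: small steel milk jug, 103 x 69 x 92 mm, standing by; origin at the centre of its underside; leave alone
- tamper: coffee tamper with dark red-brown handle and steel foot, 58 mm across, 98 mm high, standing by; origin at the centre of its underside; leave alone
Not all that is in view belongs to the job. What is shaped like the part that bears case_center but turquoise is not meant.

How it is judged (in metres and radians):
On the way:
1. the lid is shut while the case stands on the counter with the thermometer inside (value of joint lid below 0.06 rad and height (world z) of case_center below 0.035 m and angle between case_center's own z axis and vertical below 0.1 rad and distance between thermometer and case_center below 0.05 m), for 0.2 s.
At the end, for the whole second after the job is handed in: Case still held by the fingers and touching no bystander: lid shut within 0.06 rad, case_center over 0.125 m above the counter, tilt below 0.15 rad, still (under 0.03 m/s, 0.2 rad/s), thermometer within 50 mm of case_center (value of joint lid below 0.06 rad and height (world z) of case_center above 0.125 m and angle between case_center's own z axis and vertical below 0.15 rad and linear speed of case below 0.03 m/s and angular speed of case below 0.2 rad/s and distance between thermometer and case_center below 0.05 m and contact force between the fingers and case above 2 N and contact force between case and espresso_cup below 0.1 N and contact force between case and milk_jug below 0.1 N and contact force between case and tamper below 0.1 N); the arm keeps its last pose, push and grip.
It fails at once if the case is tipped by more than 0.4 rad (angle between case_center's own z axis and vertical above 0.4 rad).
It fails at once if the espresso cup is moved more than 30 mm (distance of espresso_cup from where it was at the start of the episode above 0.03 m).
It fails at once if the milk jug is moved more than 30 mm (distance of milk_jug from where it was at the start of the episode above 0.03 m).
It fails at once if the tamper is moved more than 30 mm (distance of tamper from where it was at the start of the episode above 0.03 m).
It also fails if it takes over 45 s, if anything falls off the work surface, if the arm or the gripper's body presses on something with over 40 N, if the wrist force passes 120 N, or if a joint passes its speed limit or range.

### The arm

A 7-joint arm with a two-finger parallel gripper is mounted at the origin on a cart in front of the work surface, level with it; the furniture and walls round the work are solid. World frame = base frame: x ahead of the robot, y to its left, z up, the work surface at z = 0. Lengths are in mm, angles in rad, forces in N, time in s.
With the tool pointing down it reaches from about 400 to 875 mm from the base axis. Payload 19.3 kg.
Tool frame: the origin (TCP) lies at the very end of the fingers, on their centre line; the grasp point (between the pads) lies 19 mm behind it (grip_point_offset is the z of the grasp point in the tool frame, in mm); z points along the fingers, x is the direction in which the jaws open and shut, and the axes are right-handed (so a half turn about z gives the same grasp; the last joint's range is limited). The gripper opens to 85 mm and grips with 20 to 120 N. Pads are 22 mm wide; open, the fingers measure 114 mm over their backs; the gripper's body (76 mm by 85 mm) begins 54 mm behind the grasp point. The pads swing forward as they close: fully open they stand 13 mm farther back than shut.
Start: joints at [1.165, 0.521, -0.036, 1.599, 0.021, 1.021, -0.113], TCP at [205.925, -590.093, 231.291] pointing down, gripper open.
Joint ranges: [-2.91, 2.91], [-0.3, 2.13], [-1.5, 1.42], [0.17, 2.43], [-1.26, 4.41], [0.16, 1.93], [-2.52, 2.52]. Speed limits (rad/s): [1.89, 1.89, 2.39, 2.39, 3.01, 3.01, 3.01].

### API

Orientations are given as a 3x3 rotation matrix whose columns are the frame's x, y, z axes.
In Python, from workcell import movep, movel, goto_joints, open_gripper, clamp, wait, inverse_kinematics, read_state, camera, PlanningError, finish_job, grip_point_offset gives the robot as it stands. Calls block until the motion is done:
- movep(position, orientation): joint-space move of the TCP to a pose.
- movel(position, frame=None, max_speed=150, guard=None): straight line of the TCP; frame=None keeps the orientation; max_speed is the mean speed in mm/s. With guard (N) it stops when the force on the tool has changed by that much, and returns True; else False.
- goto_joints(angles): joint-space move.
- open_gripper() and clamp(): open the fingers fully, or close them until they stop; the grip force is fixed at half the most.
- wait(seconds).
- inverse_kinematics(position, orientation): joint angles nearest the present ones, or None.
- read_state(): the state.
- camera(name): name is "scene" or "top" or "wrist"; returns a dict with "image" (384x512x3 uint8, blue, green, red), "range_z" (384x512 float32, mm along the optical axis (not along the pixel's ray), 0 where there is no reading), "fx", "fy", "cx", "cy" (pixels), "cam_to_world" (4x4, takes a point from camera to world coordinates). Camera axes: x right, y up, looking along -z (the intrinsics and any distortion apply to the point x, -y, -z); pixel columns grow to the right and rows downward; lengths in mm; the calibration is good to about 2 mm. A picture is of the moment at which its call begins.
A pose or a line that the arm cannot do raises PlanningError and nothing moves.
- finish_job(): hands the job in, once; it reports no verdict.
The state is a dict: "time": time; "qpos": joint angles; "qvel": joint speeds; "joint_efforts": joint torques, N m; "eef_pos": TCP position; "tool_rot": TCP orientation; "ft_force": force on the tool from outside, world axes, zero at the start; "torque": the same for the moment, N m; "finger_gap": finger opening in mm.
Only numpy, scipy, OpenCV 4.12 (cv2) and the standard library are available. Lean on these libraries where they do the work, as an engineer would, in place of code of your own. Each camera call takes 0.05 s, during which the arm holds its last target.

## Working session

There is one attempt and no reset: what is moved stays moved. The work goes in short steps, each a Python script; the robot and the scene stay as the last script left them, time stands still between calls to the robot, and variables do not carry over. Pictures are saved under pics/ and viewed, and the job is handed in when it is done.

```bash
mkdir -p pics; ls
cat > h.py <<'E'
import numpy as np, cv2
from workcell import *
def pix2w(c,u,v,z=None,d=None):
    r=np.array([(u-c["cx"])/c["fx"],-(v-c["cy"])/c["fy"],-1.0])
    M=np.array(c["cam_to_world"])
    if d is not None: return M[:3,:3]@(r*d)+M[:3,3]
    w=M[:3,:3]@r; o=M[:3,3]
    return o+w*(z-o[2])/w[2]
def cloud(c):
    v,u=np.mgrid[0:384,0:512]; d=c["range_z"]
    P=np.stack([(u-c["cx"])/c["fx"]*d,-(v-c["cy"])/c["fy"]*d,-d],-1)
    M=np.array(c["cam_to_world"]); return P@M[:3,:3].T+M[:3,3]
E
python3 - <<'E'
from h import *
import pickle
for n in ["scene","top","wrist"]:
    c=camera(n); cv2.imwrite(f"pics/{n}0.png",c["image"]); pickle.dump(c,open(f"{n}0.pkl","wb"))
    print(n,[k for k in c],c["fx"],c["cx"],np.round(c["cam_to_world"],2).tolist())
s=read_state(); print(s, grip_point_offset)
E
```

```text
pics
scene ['image', 'range_z', 'fx', 'fy', 'cx', 'cy', 'cam_to_world'] 490.7574517006079 260.9676900108974 [[-0.7, 0.29, -0.66, -580.55], [-0.72, -0.3, 0.63, 1071.74], [-0.01, 0.91, 0.42, 822.96], [0.0, 0.0, 0.0, 1.0]]
top ['image', 'range_z', 'fx', 'fy', 'cx', 'cy', 'cam_to_world'] 479.42524225244586 252.87590241687676 [[0.0, 1.0, -0.06, 501.14], [-1.0, 0.0, -0.01, -60.51], [-0.01, 0.06, 1.0, 1535.57], [0.0, 0.0, 0.0, 1.0]]
wrist ['image', 'range_z', 'fx', 'fy', 'cx', 'cy', 'cam_to_world'] 343.71630545697246 253.51221143051774 [[0.33, 0.91, 0.25, 269.75], [-0.94, 0.32, 0.09, -566.91], [-0.0, -0.27, 0.96, 372.28], [0.0, 0.0, 0.0, 1.0]]
{'time': 0.15, 'qpos': array([ 1.16477692,  0.52185561, -0.03633942,  1.59984646,  0.02123268,
        1.02110475, -0.11280944]), 'qvel': array([ 0.0009737 , -0.00218361,  0.00182131, -0.00224376, -0.00113755,
        0.00232507, -0.00242018]), 'joint_efforts': array([ 4.34839341e-03, -9.27390075e+01,  1.98156103e+00, -3.70056796e+01,
        1.80075044e-02,  6.37001023e-03, -4.51951905e-05]), 'eef_pos': array([ 205.85654371, -589.87210372,  230.88216979]), 'tool_rot': array([[ 3.29547656e-01, -9.44138880e-01, -3.44237890e-04],
       [-9.44138582e-01, -3.29547827e-01,  7.53376551e-04],
       [-8.24734941e-04,  7.67347974e-05, -9.99999657e-01]]), 'ft_force': array([0.42894943, 0.09535586, 0.30514829]), 'torque': array([ 0.01101203, -0.00392839,  0.03524025]), 'finger_gap': 85.2936700246883} -18.700000000000003
```

View pics/scene0.png

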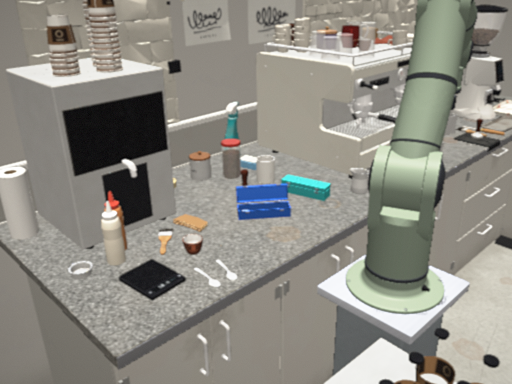

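View pics/top0.png

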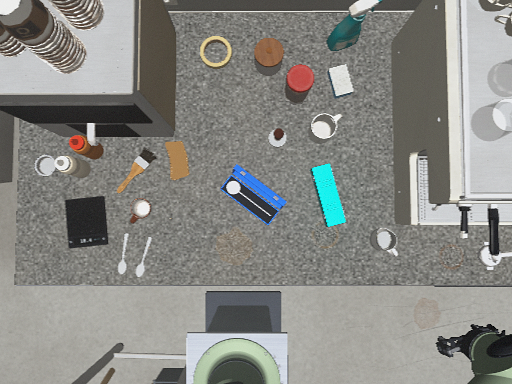

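The case is at about (253,195) in the top view, with its lid open and leaning back on the far side and the thermometer in the base. The turquoise look-alike is at (328,195). The tamper (278,136) and jug (323,125) stand beyond the case, and the cup (141,209) is off to the left.

Run:
```python
from h import *
import pickle
for n,s in (("top",(195,140,320,250)),("scene",(220,160,350,230))):
    c=pickle.load(open(f"{n}0.pkl","rb")); im=c["image"]; P=cloud(c)
    x0,y0,x1,y1=s
    cv2.imwrite(f"pics/{n}0z.png",cv2.resize(im[y0:y1,x0:x1],None,fx=6,fy=6,interpolation=cv2.INTER_CUBIC)[:600,:800])
    hsv=cv2.cvtColor(im,cv2.COLOR_BGR2HSV)
    m=cv2.inRange(hsv,(105,120,40),(130,255,255)); m[:y0]=0;m[y1:]=0;m[:,:x0]=0;m[:,x1:]=0
    Q=P[(m>0)&(c["range_z"]>0)]
    print(n,len(Q),Q.min(0).round(),Q.max(0).round())
    # heights along the axis
    rect=cv2.minAreaRect(Q[:,:2].astype(np.float32)); print(rect)
    for z0 in range(0,110,10):
        q=Q[(Q[:,2]>=z0)&(Q[:,2]<z0+10)]
        if len(q)>5: print(z0,len(q),q.mean(0).round(1),cv2.minAreaRect(q[:,:2].astype(np.float32)))
    cl=P[(P[...,2]>60)&(P[...,0]>350)&(P[...,0]<900)]
```

```text
top 806 [ 494. -155.  -10.] [683.  49. 103.]
((586.0032958984375, -51.98377227783203), (194.44680786132812, 98.41804504394531), 53.22916030883789)
0 38 [560.4 -44.6   4.3] ((586.0369262695312, -53.88548278808594), (189.46414184570312, 93.83282470703125), 53.229488372802734)
10 6 [597.1  10.5  13.2] ((557.4972534179688, -22.324691772460938), (180.37265014648438, 27.099924087524414), 42.189491271972656)
20 16 [582.  -22.6  26.8] ((569.438720703125, -40.122711181640625), (186.83213806152344, 56.4823112487793), 53.6500358581543)
30 247 [583.8 -55.4  35.9] ((577.7078857421875, -44.39784240722656), (189.08558654785156, 75.99078369140625), 53.10171890258789)
40 134 [602.6 -58.1  42.8] ((576.9470825195312, -46.024131774902344), (185.47256469726562, 74.62117004394531), 52.76399230957031)
80 48 [617.  -68.7  88.3] ((613.3726196289062, -70.12278747558594), (183.41224670410156, 19.634319305419922), 54.34938430786133)
90 277 [611.  -71.9  94.1] ((612.097412109375, -70.74028015136719), (187.995361328125, 17.812759399414062), 52.892333984375)
scene 1500 [ 488. -242.    2.] [673.  58. 105.]
((624.71
[... 685 characters left out ...]
233642578, 150.37924194335938), 84.41344451904297)
50 135 [614.3 -66.   55. ] ((610.6373291015625, -69.01219177246094), (181.79183959960938, 24.038721084594727), 53.379669189453125)
60 128 [611.6 -71.5  65. ] ((611.137939453125, -70.63117980957031), (182.46420288085938, 21.064434051513672), 50.701515197753906)
70 134 [614.1 -71.1  75. ] ((613.919189453125, -72.00935363769531), (180.1243896484375, 29.954015731811523), 52.018959045410156)
80 117 [611.8 -75.8  84.4] ((615.1279907226562, -74.17993927001953), (180.87863159179688, 30.940696716308594), 49.05131149291992)
90 73 [608.7 -66.7  96.1] ((609.6285400390625, -67.35562896728516), (185.06610107421875, 26.023639678955078), 50.602142333984375)
```

```bash
python3 -c "
import workcell,inspect
print(inspect.signature(workcell.movep),inspect.signature(workcell.movel))"
```

```text
(position, orientation) (*a, **k)
```

View pics/wrist0.png

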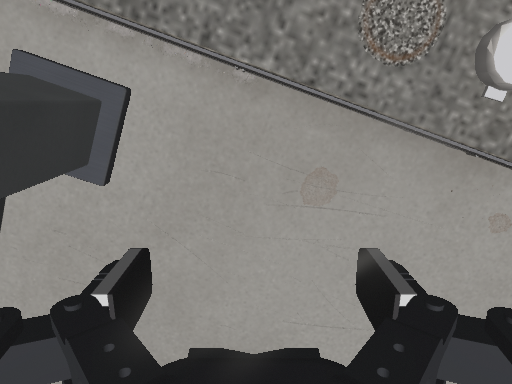

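View zoom.

View pics/top0z.png

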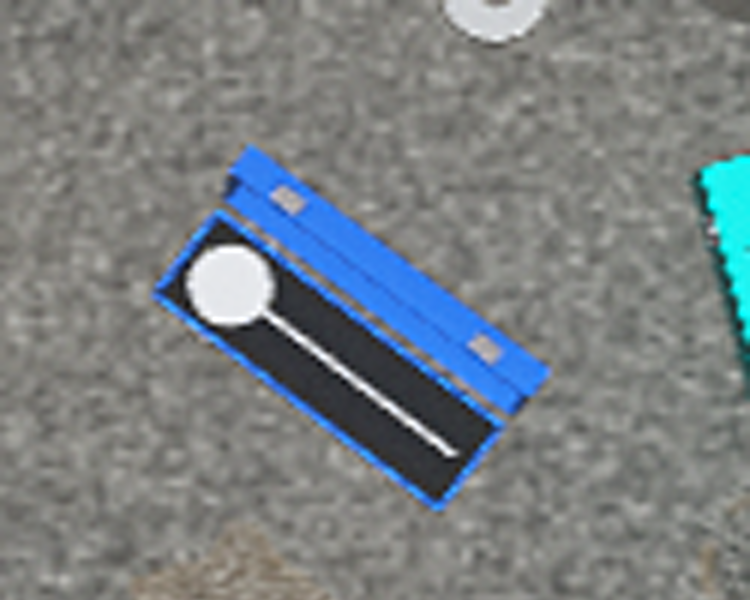

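View pics/scene0z.png

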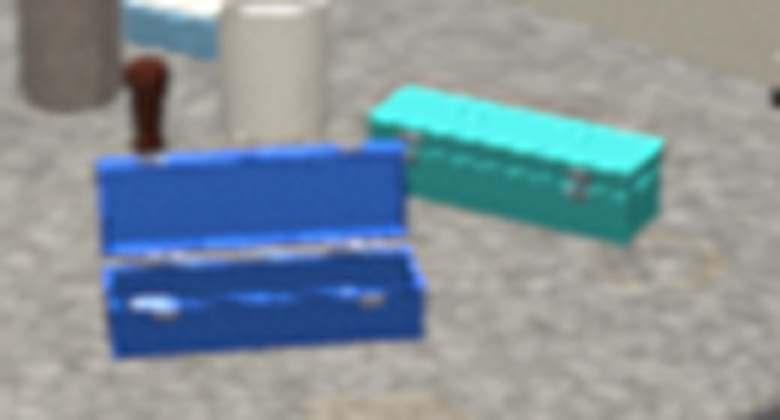

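Run:
```python
from h import *
import pickle
c=pickle.load(open("top0.pkl","rb"))
for p in [(220,210),(500,425),(440,510),(155,292)]:
    print("rim",pix2w(c,195+p[0]/6-.5,140+p[1]/6-.5,z=36).round(1))
R=np.array([pix2w(c,195+p[0]/6-.5,140+p[1]/6-.5,z=36) for p in [(220,210),(500,425),(440,510),(155,292)]])
ctr=R.mean(0); print(ctr, [np.linalg.norm(R[i]-R[i-1]).round(1) for i in range(4)])
for a,b in((1,0),(2,3)):
    d=R[b]-R[a]; print(np.degrees(np.arctan2(d[1],d[0])))
yw=53.1; ey=np.array([np.cos(np.radians(yw)),np.sin(np.radians(yw)),0]); ex=np.array([ey[1],-ey[0],0])
for n in("top","scene"):
    c=pickle.load(open(f"{n}0.pkl","rb"));P=cloud(c)
    hsv=cv2.cvtColor(c["image"],cv2.COLOR_BGR2HSV)
    m=(cv2.inRange(hsv,(105,120,40),(130,255,255))>0)&(c["range_z"]>0)&(abs((P-ctr)@ex)<80)&(abs((P-ctr)@ey)<110)
    Q=P[m]; L=np.c_[(Q-ctr)@ex,(Q-ctr)@ey,Q[:,2]]
    print(n,len(L))
    for z0 in range(0,110,6):
        q=L[(L[:,2]>=z0)&(L[:,2]<z0+6)&(abs(L[:,1])<80)]
        if len(q)>4: print(z0,len(q),np.percentile(q[:,0],[2,25,50,75,98]).round(1))
# bystanders
c=pickle.load(open("top0.pkl","rb"));
for n,(u,v,z) in dict(tamper=(280,134,90),jug=(322,126,90),jug2=(385,240,90),cup=(141,209,50),turq=(328,195,50)).items(): print(n,pix2w(c,u,v,z=z).round())
```

```text
rim [648.6  16.9  36. ]
rim [ 536.2 -129.4   36. ]
rim [492.  -98.1  36. ]
rim [605.6  50.7  36. ]
[570.61584194 -39.96297086  36.        ] [np.float64(54.8), np.float64(184.5), np.float64(54.2), np.float64(187.2)]
52.45526528179208
52.65328251223259
top 806
0 23 [-26.2 -25.8 -25.  -24.6  67.5]
6 9 [-26.1 -25.5 -25.5 -24.9 -24.9]
24 7 [-29.  -28.7 -27.7  -0.3  27.5]
30 74 [-29.6 -27.1  25.   27.9  44.5]
36 167 [-29.   33.4  37.7  42.2  45.9]
42 58 [33.3 35.7 38.7 40.7 44.4]
84 40 [46.1 52.1 55.4 58.4 60.7]
90 176 [43.3 47.4 52.9 57.1 60.4]
96 55 [43.  45.5 48.  52.5 59.1]
scene 1493
0 17 [-29.3 -28.3 -26.3 -23.5 -18. ]
6 68 [-35.  -30.6 -27.8 -25.8  31.7]
12 120 [-37.4 -30.8 -25.7  25.   30.7]
18 132 [-34.8 -29.2  15.2  25.5  31.1]
24 113 [-36.5 -29.5 -24.2  23.9  30.5]
30 105 [-33.7 -29.6  19.4  24.5  29.2]
36 71 [-36.1 -31.6  19.9  42.5  56.7]
42 116 [27.2 34.8 45.  49.3 55.4]
48 68 [38.2 46.6 49.4 51.6 56.9]
54 66 [41.8 47.4 52.1 54.7 58.7]
60 67 [43.  47.7 52.2 54.6 61.7]
66 67 [44.6 49.  52.8 56.1 62.1]
72 72 [42.9 49.9 53.1 57.  63. ]
78 73 [45.7 51.5 55.3 58.  66.9]
84 50 [45.4 52.  53.6 57.2 61.9]
90 25 [42.5 47.  48.8 52.9 60.7]
96 37 [36.8 42.  44.  47.1 52. ]
tamper [ 767. -134.   90.]
jug [ 792. -262.   90.]
jug2 [ 446. -448.   90.]
cup [540. 296.  50.]
turq [ 583. -284.   50.]
```

```bash
cat >> h.py <<'E'
def frame(yw):
    ey=np.array([np.cos(yw),np.sin(yw),0]); ex=np.array([ey[1],-ey[0],0]); return ex,ey
def Rx(x):  # tool down with jaw axis x
    z=np.array([0,0,-1.]); return np.column_stack([x,np.cross(z,x),z])
E
python3 - <<'E'
from h import *
ex,ey=frame(np.radians(52.8)); C=np.array([570.6,-40,0])
for nm,x in(("+ey",ey),("-ey",-ey),("+ex",ex),("-ex",-ex)):
    for off,z in((110,240),(110,75),(0,240),(0,15),(-20,60)):
        q=inverse_kinematics(C+off*ex+[0,0,z],Rx(x)); print(nm,off,z,None if q is None else np.round(q,2))
E
```

```text
+ey 110 240 [ 0.52  0.68 -0.75  1.44  0.47  1.21  0.64]
+ey 110 75 [ 0.46  0.84 -0.62  1.57  0.58  0.92  0.55]
+ey 0 240 [ 0.51  0.52 -0.77  1.71  0.41  1.08  0.53]
+ey 0 15 [ 0.4   0.83 -0.63  1.85  0.73  0.71  0.27]
+ey -20 60 [ 0.42  0.75 -0.68  1.88  0.67  0.76  0.28]
-ey 110 240 [ 0.07  0.58  0.01  1.47 -0.    1.09 -2.15]
-ey 110 75 [ 0.01  0.77  0.1   1.6  -0.1   0.78 -2.07]
-ey 0 240 [ 0.05  0.43 -0.12  1.73  0.06  0.99 -2.31]
-ey 0 15 [-0.1   0.75  0.09  1.88 -0.12  0.52 -2.14]
-ey -20 60 [-0.09  0.66  0.05  1.91 -0.05  0.57 -2.23]
+ex 110 240 [ 0.3   0.6  -0.37  1.46  0.23  1.13 -0.76]
+ex 110 75 [ 0.28  0.78 -0.33  1.58  0.32  0.83 -0.83]
+ex 0 240 [ 0.33  0.47 -0.5   1.71  0.26  1.03 -0.91]
+ex 0 15 [ 0.16  0.76 -0.28  1.86  0.36  0.57 -1.  ]
+ex -20 60 [ 0.17  0.67 -0.31  1.9   0.33  0.63 -1.  ]
-ex 110 240 [ 0.74  0.89 -1.28  1.43  0.85  1.44  1.96]
-ex 110 75 [ 0.75  1.14 -1.28  1.55  1.12  1.32  1.81]
-ex 0 240 [ 0.77  0.74 -1.27  1.69  0.74  1.28  1.83]
-ex 0 15 [ 0.75  1.17 -1.28  1.83  1.24  1.21  1.52]
-ex -20 60 [ 0.74  1.06 -1.28  1.87  1.13  1.18  1.53]
```

Run:
```python
from h import *
import pickle
ex,ey=frame(np.radians(52.8)); C=np.array([570.6,-40,0])
movep(C+100*ex+[0,0,240],Rx(ey)); clamp()
c=camera("wrist"); cv2.imwrite("pics/w1.png",cv2.resize(c["image"],(800,600))); pickle.dump(c,open("w1.pkl","wb"))
s=read_state(); print(s["time"],s["eef_pos"],s["finger_gap"])
```

```text
3.3167 [ 650.29226511 -100.42612475  240.02042165] 0.0752195422438744
```

View pics/w1.png

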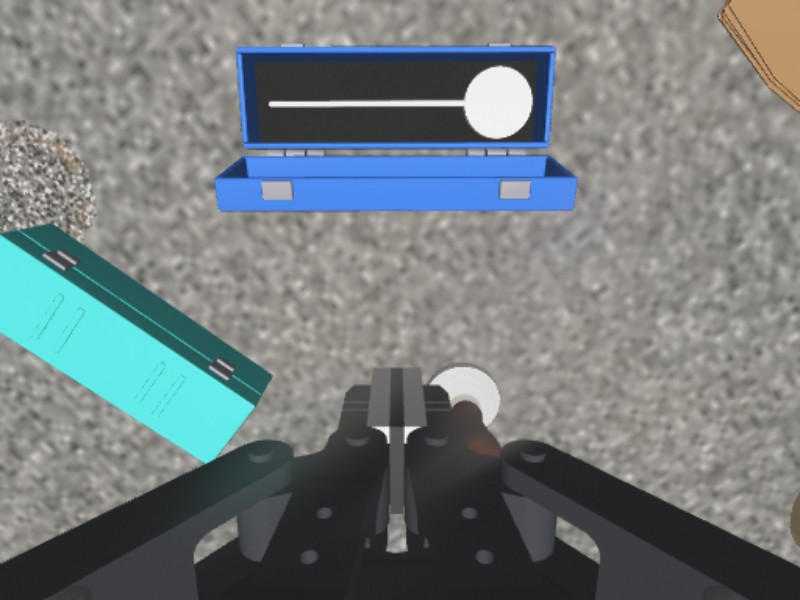

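The wrist view shows the base rim spanning (236,47) to (552,148) and the dial at (497,102). The lid leans slightly back: its free-edge wall runs from the rim line (y=178) to the outer face (y=210). The tamper is near (465,400), behind the fingers.

Run:
```python
from h import *
import pickle
a=pickle.load(open("w1.pkl","rb")); t=pickle.load(open("top0.pkl","rb"))
w=lambda c,p,s,o:((p[0]+.5)/s+o[0]-.5,(p[1]+.5)/s+o[1]-.5)
def ray(c,p):
    A=pix2w(c,*p,d=1.);B=pix2w(c,*p,d=2.);d=(B-A)/np.linalg.norm(B-A);return A-d*0,d
def tri(p1,p2):
    A,d=ray(a,w(a,p1,1.5625,(0,0)));B,e=ray(t,w(t,p2,6,(195,140)))
    M=np.c_[d,-e];k=np.linalg.lstsq(M,B-A,rcond=None)[0];P,Q=A+k[0]*d,B+k[1]*e
    return (P+Q)/2,np.linalg.norm(P-Q)
# wrist, top
pts=dict(rim_f_py=((555,47),(155,292)),rim_f_my=((236,47),(440,510)),rim_b_my=((240,148),(500,425)),rim_b_py=((552,148),(220,210)),
 lid_out_py=((576,210),(245,147)),lid_out_my=((218,210),(548,372)))
ex,ey=frame(np.radians(52.8)); C=np.array([570.6,-40,0])
for k,(p,q) in pts.items():
    X,e=tri(p,q); print(k,X.round(1),"err",e.round(1),"local",((X-C)@ex).round(1),((X-C)@ey).round(1))
R=np.array([pix2w(a,*w(a,pts[k][0],1.5625,(0,0)),z=36) for k in list(pts)[:4]]); print("wrist rim z36",R.round(1).tolist(),R.mean(0).round(1))
for i,j in((1,0),(2,3)):
    d=R[j]-R[i]; print(np.degrees(np.arctan2(d[1],d[0])),np.linalg.norm(d))
print(np.linalg.norm(R[0]-R[3]),np.linalg.norm(R[1]-R[2]))
for z in(92,97):
  for p in((217,178),(577,178),(218,210),(576,210)):
    X=pix2w(a,*w(a,p,1.5625,(0,0)),z=z); print(z,p,((X-C)@ex).round(1),((X-C)@ey).round(1))
P=cloud(a)
for y in(178,190,200,208):
    X=P[int(y/1.5625),int(400/1.5625)]; print(y,((X-C)@ex).round(1),X[2].round(1))
for y in (45,47,148,146,270,350): 
    X=P[int(y/1.5625),int(400/1.5625)]; print(y,((X-C)@ex).round(1),X[2].round(1))
X=P[int(102/1.5625),int(497/1.5625)];print("dial",X, (X-C)@ex,(X-C)@ey)
for p in((395,372),(372,372),(395,420)): X=P[int(p[1]/1.5625),int(p[0]/1.5625)];print("f",((X-C)@ex).round(1),((X-C)@ey).round(1),X[2])
```

```text
rim_f_py [604.1  49.6  46. ] err 1.0 local -27.5 91.7
rim_f_my [491.6 -97.5  39.4] err 1.6 local -28.2 -93.6
rim_b_my [ 536.3 -129.8   48.7] err 1.9 local 26.9 -92.3
rim_b_py [646.7  15.2  59.1] err 1.3 local 27.2 90.0
lid_out_py [6.751e+02 5.000e-01 9.520e+01] err 1.8 local 58.8 95.4
lid_out_my [ 561.3 -151.2   93.2] err 0.3 local 59.9 -94.2
wrist rim z36 [[603.8, 52.7, 36.0], [490.3, -97.1, 36.0], [534.6, -133.3, 36.0], [651.0, 20.3, 36.0]] [569.9 -39.3  36. ]
52.847082400406535 187.98502797031983
52.84746301397445 192.74439971892593
57.21840146070935 57.19607155097491
92 (217, 178) 43.5 -93.6
92 (577, 178) 43.4 95.4
92 (218, 210) 60.2 -94.6
92 (576, 210) 60.0 96.4
97 (217, 178) 43.3 -92.0
97 (577, 178) 43.2 93.8
97 (218, 210) 59.7 -92.9
97 (576, 210) 59.5 94.7
178 42.8 93.6
190 49.1 94.3
200 55.0 92.1
208 59.1 91.3
45 -37.7 -0.1
47 -29.7 34.6
148 27.1 33.9
146 26.2 35.0
270 111.4 -0.0
350 173.9 0.1
dial [609.17379318  12.85122267  13.3931012 ] -1.22862212718916 65.41926127595045
f 88.2 -0.0 246.94366364654636
f 88.7 -6.0 245.67433643169218
f 88.0 0.1 273.89770583588177
```

```bash
cat >> h.py <<'E'
C=np.array([570.2,-39.7,0]); ex,ey=frame(np.radians(52.85))
def L(x,z,y=0): return C+x*ex+y*ey+np.array([0,0,z])
E
python3 - <<'E'
from h import *
import pickle
def F(): s=read_state(); return round(s["time"],2),s["ft_force"].round(1)
movel(L(100,75),frame=Rx(ey)); print(F())
def corner(th,r=45,n=18):
    return 32.5-r*np.cos(th)+n*np.sin(th)+11.5, 36+r*np.sin(th)+n*np.cos(th)
x,z=corner(np.radians(95))
print(movel(L(x+8,z),max_speed=80,guard=15),F())
for d in (92,84,76,68,60,50,40,30,20,10):
    x,z=corner(np.radians(d)); g=movel(L(x,z),max_speed=60,guard=15); 
    if g: print("guard",d); break
print(F(),read_state()["eef_pos"])
c=camera("wrist"); cv2.imwrite("pics/w2.png",c["image"])
c=camera("top"); cv2.imwrite("pics/t2.png",cv2.resize(c["image"][140:250,195:320],None,fx=6,fy=6))
c=camera("scene"); cv2.imwrite("pics/s2.png",cv2.resize(c["image"][120:230,220:350],None,fx=6,fy=5))
E
```

```text
(4.57, array([0.1, 0.6, 0.3]))
False (5.05, array([ 1.1, -0.2,  0. ]))
(7.9, array([ 1.2, -0.3,  0.7])) [572.12299909 -41.25033585  61.23301471]
```

View pics/w2.png

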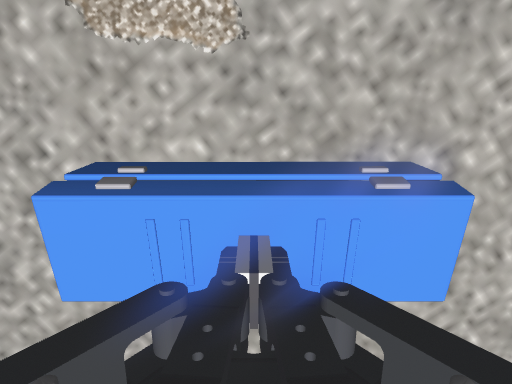

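View pics/s2.png

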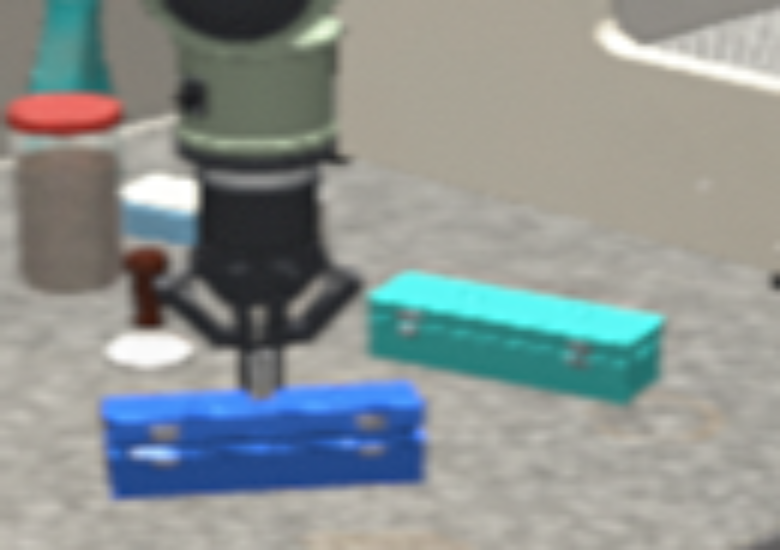

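The lid is folded almost flat, with a gap of about 10° left at the front edge (w2 rows 163–182). The case has not shifted. Next I lift slightly, move toward the free edge, and press down.

Run:
```python
from h import *
import pickle
def F(): s=read_state(); return round(s["time"],2),s["ft_force"].round(1),s["eef_pos"].round(1),((s["eef_pos"]-C)@ex).round(1)
movel(L(2,72),max_speed=100); movel(L(-13,72),max_speed=100)
print(movel(L(-13,57),max_speed=60,guard=20),F())
print(movel(L(-13,46),max_speed=25,guard=20),F())
wait(0.4); print(F())
movel(L(-13,100),max_speed=120)
c=camera("wrist"); cv2.imwrite("pics/w3.png",cv2.resize(c["image"],(800,600))); pickle.dump(c,open("w3.pkl","wb"))
c=camera("scene"); cv2.imwrite("pics/s3.png",cv2.resize(c["image"][120:230,220:350],None,fx=6,fy=5))
print(F())
```

```text
False (9.01, array([-0.4,  0.2, -0.4]), array([559.6, -31.8,  56.4]), np.float64(-13.2))
True (9.3, array([-4.2, -1.4, 16.4]), array([560.3, -31.8,  53.9]), np.float64(-12.7))
(9.7, array([-4.1, -1.3, 18.9]), array([560.2, -31.8,  53.9]), np.float64(-12.7))
(10.34, array([ 0.9, -0.9,  0.4]), array([559.4, -32. ,  99.2]), np.float64(-13.3))
```

View pics/w3.png

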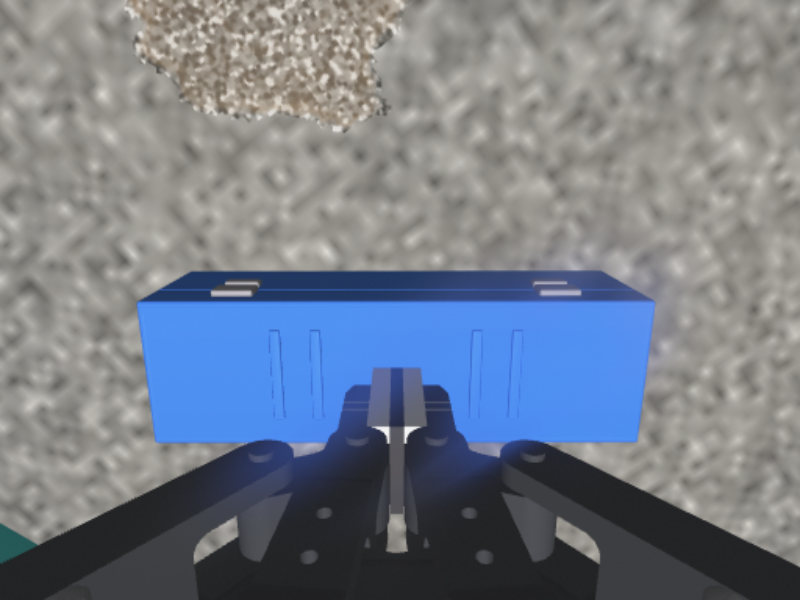

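View pics/s3.png

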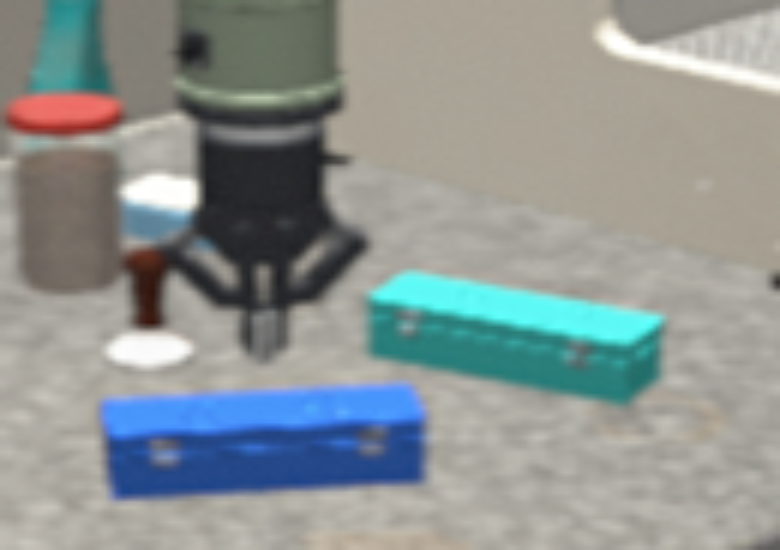

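The lid is shut: the press stopped on a firm 19 N at z = 53.9 mm, and the front seam is closed (w3 row ~290). I'll re-measure the shut case from its top corners at (139,301), (654,301), (638,441), (157,441), then grip.

Run:
```python
from h import *
import pickle
a=pickle.load(open("w3.pkl","rb"))
R=np.array([pix2w(a,(u+.5)/1.5625-.5,(v+.5)/1.5625-.5,z=54) for u,v in((139,301),(654,301),(638,441),(157,441))])
print(R.mean(0)-C, [np.linalg.norm(R[i]-R[i-1]).round(1) for i in range(4)])
print((R-C)@ex,(R-C)@ey, [np.degrees(np.arctan2(*(R[j]-R[i])[[1,0]])) for i,j in((0,1),(3,2))])
P=cloud(a)
for v in(305,330,360,400,430): X=P[int(v/1.5625),int(250/1.5625)]; print("z",X[2].round(1))
```

```text
[-1.29825525  1.67777299 54.        ] [np.float64(56.5), np.float64(186.0), np.float64(56.5), np.float64(187.3)]
[-30.24452307 -30.33110909  26.14361969  26.24002376] [-92.66187457  93.35239295  94.39707493 -92.87455397] [np.float64(52.876670068249574), np.float64(52.87949483720998)]
z 53.0
z 53.6
z 52.5
z 52.5
z 53.9
```

Run:
```python
from h import *
import pickle
def F(): s=read_state(); return round(s["time"],2),s["ft_force"].round(1),s["eef_pos"].round(1),round(s["finger_gap"],1)
movel(L(-1,170)); open_gripper(); movep(L(-1,170),Rx(ex))
c=camera("wrist"); cv2.imwrite("pics/w4.png",c["image"]); 
print(movel(L(-1,70),max_speed=120,guard=10),F())
print(movel(L(-1,13),max_speed=50,guard=8),F())
clamp(); print(F())
c=camera("scene"); cv2.imwrite("pics/s4.png",cv2.resize(c["image"][120:230,220:350],None,fx=6,fy=5))
c=camera("wrist"); cv2.imwrite("pics/w5.png",c["image"])
```

```text
False (14.06, array([-0.2,  0. ,  0.7]), array([569.8, -39.1,  70.6]), 85.6)
False (15.35, array([-0.5, -0.5,  0.2]), array([569.6, -39.1,  13.3]), 85.2)
(15.72, array([-1.1,  0. ,  5.9]), array([569.5, -39.2,  13.3]), 57.4)
```

View pics/s4.png

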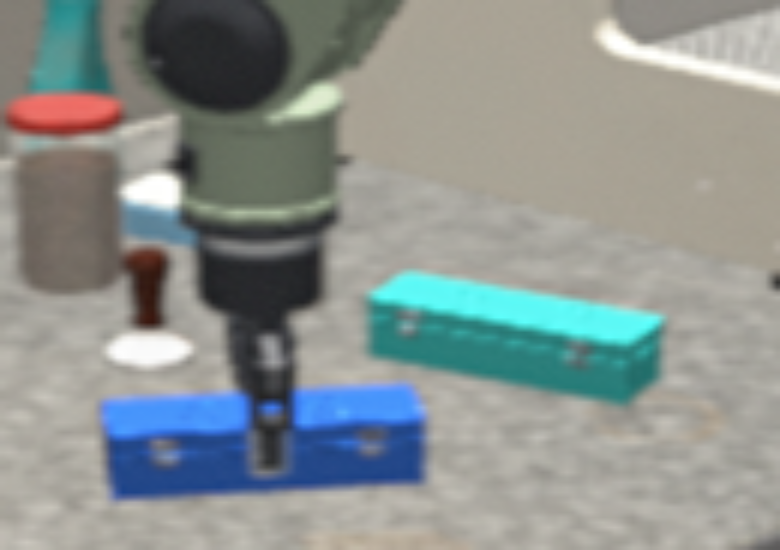

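View pics/w5.png

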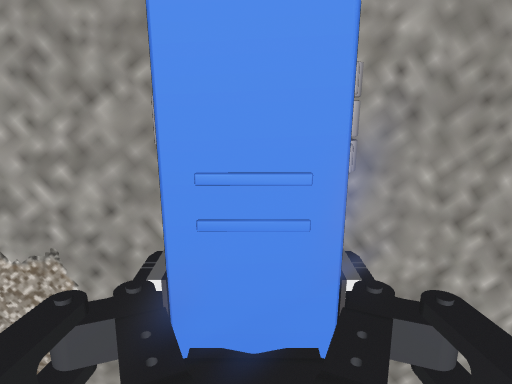

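The pads hold the flat middle of both long sides, with a gap of 57.4 mm, and the lid is flush. Lifting now.

Run:
```python
from h import *
import pickle
def F(): s=read_state(); return round(s["time"],2),s["ft_force"].round(1),s["torque"].round(2),s["eef_pos"].round(1),round(s["finger_gap"],1)
p=read_state()["eef_pos"]
movel(p+[0,0,30],max_speed=40); print(F())
movel(p+[0,0,145],max_speed=70); wait(0.5); print(F())
c=camera("scene"); cv2.imwrite("pics/s6.png",cv2.resize(c["image"][90:230,220:350],None,fx=5,fy=4)); pickle.dump(c,open("s6.pkl","wb"))
P=cloud(c);hsv=cv2.cvtColor(c["image"],cv2.COLOR_BGR2HSV)
m=(cv2.inRange(hsv,(105,120,40),(130,255,255))>0)&(abs((P-C)@ex)<80)&(abs((P-C)@ey)<110)&(P[...,2]>20)&(c["range_z"]>0)
Q=P[m]; y=(Q-C)@ey; print(len(Q),np.percentile(Q[:,2],[1,99]).round(1))
for lo,hi in((-95,-60),(-60,-20),(20,60),(60,95)):
    q=Q[(y>lo)&(y<hi)]; print(lo,np.percentile(q[:,2],[2,98]).round(1))
c=camera("wrist"); cv2.imwrite("pics/w6.png",c["image"])
P=cloud(c);
for u,v in((180,60),(330,60),(180,250),(320,250)): print(P[v,u].round(1))
```

```text
(16.73, array([ 0.7,  0.4, -2.7]), array([-0.01,  0.  , -0.01]), array([569.4, -39.1,  43.1]), 57.5)
(19.02, array([ 0.6,  0.3, -2.4]), array([-0.04,  0.02,  0.  ]), array([569.5, -39.1, 158.3]), 57.5)
902 [149.1 228.6]
-95 [151.7 202.4]
-60 [150.8 203.4]
20 [149.8 202.7]
60 [147.8 202.6]
[600.3  36.4 197.1]
[633.8  11.1 197.3]
[563.2  -7.5 197.9]
[599.1 -35.3 196.8]
```

View pics/s6.png

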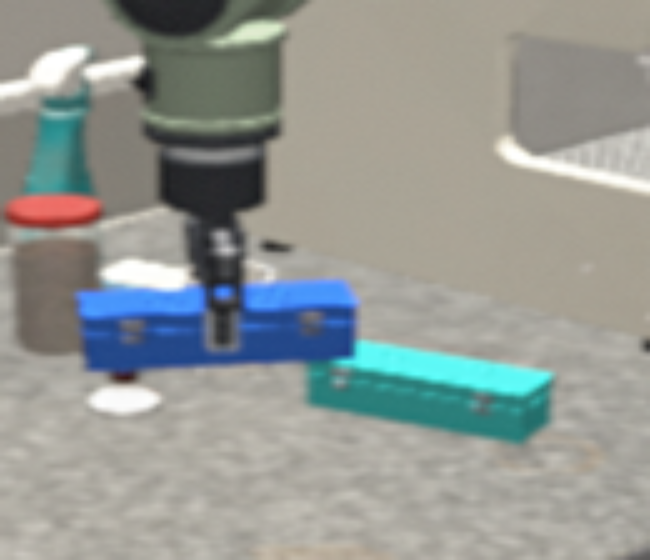

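View pics/w6.png

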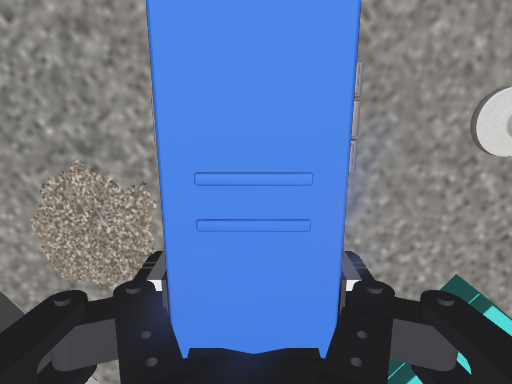

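The case hangs level and shut: its top is flat at about 197 mm (top corners within 1 mm), so the underside is about 145 mm up. It has not slipped in the pads. Handing in.

Run:
```python
from h import *
s=read_state(); print(s["time"],abs(s["qvel"]).max(),s["finger_gap"])
print(finish_job())
```

```text
19.1167 0.0020174648449230222 56.6958201792501
the job is handed in; nothing more can be done
None
```

The blue case is shut with the thermometer inside, and the gripper is holding it about 145 mm above the counter. I handed the job in at 19.1 s; no verdict came back.

**What I did:** I located the case in the top and wrist views and folded the lid over from behind with the closed fingertips. I then pressed the free edge down until it stopped at 19 N with the fingertips at 53.9 mm. The gripper took the flat middle of both long sides, with a gap of about 57 mm, and lifted.

**Last checks:**
- **Level:** the top of the case was at 197 mm, and the four points I measured agreed within about 1 mm.
- **Shut and steady:** the front seam looked closed, the case showed no visible slip in the pads, and the arm was still.
- **Bystanders:** none of my moves went near the cup or the jug. The tamper showed no sign of having moved, but I did not re-measure any of the three.

**Readings that disagreed:**
- After shutting, the wrist view put the case centre about 2 mm off my first estimate, which is within the calibration error. I moved the grip 1 mm to allow for it.
- At hand-in the finger gap read 56.7 mm, compared with 57.5 mm just after the lift. I did not look into that before handing in.
- The thermometer was not visible once the lid closed. Before closing it lay in the base. The lift weighed about 3 N, close to the expected weight of the case, but that does not confirm the thermometer is inside.

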